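Present the tube board to the tag reader

ROBOT

A 6-joint arm with a two-finger parallel gripper is mounted at the origin on the work surface. World frame = base frame: x ahead of the robot, y to its left, z up, the work surface at z = 0. Lengths are in m, angles in rad, forces in N, time in s.
With the tool pointing down it reaches from about 0.4 to 0.825 m from the base axis. Payload 7 kg.
Tool frame: the origin (TCP) lies between the finger pads; the fingertips stand 8 mm ahead of it and the grasp point (between the pads) lies 11 mm behind it (arm.finger_overhang is the distance from the TCP to the fingertips, in m); z points along the fingers, y is the line along which they close (so a half turn about z gives the same grasp; the last joint's range is limited). The gripper opens to 88 mm and grips with 3 to 60 N. Pads are 19 mm wide; open, the fingers measure 130 mm over their backs; the gripper's body (78 mm by 193 mm) begins 47 mm behind the grasp point.
Start: joints at [1.503, 0.359, 0.012, 0, -1.224, -0.288], TCP at [0.235, 0.633, 0.235] pointing down, gripper open.
Joint ranges: [-3.07, 3.07], [-1.43, 2.12], [-1.02, 1.25], [-3.03, 1.67], [-3.05, -0], [-3.03, 3.03]. Speed limits (rad/s): [2.39, 2.39, 3.01, 3.14, 3.14, 3.14].

INTERFACE

Orientations are given as [roll, pitch, yaw] about the fixed x, y, z axes, in that order (R = Rz(yaw) Ry(pitch) Rx(roll)).
In Python, from station import arm gives the robot as it stands.
- The arm moves only by the tool move_arm, never from a script. Its argument "rows" is text: rows parted by semicolons, each of 7 numbers parted by spaces: the turn, a rotation vector about the tool's x, y, z in degrees, then the shift along the tool's x, y, z in m, then the finger opening in m, from 0 to 0.0876. A call has 1 to 8 rows; each row shifts and turns the commanded pose from where the row before left it, along the tool's axes as they then stand; what a row does not reach is not made up. A row lasts 1/8 s, in which the tool goes at most 62.5 mm and 10.7 degrees, less where a joint would pass 70% of its speed; a pose out of reach is approached as far as the arm can. A call is refused whole if a number of a shift passes 0.0625 or a number of a turn 10.7, either way. A call with a gripper value outside its range is refused whole. The fingers move at their own pace and stop on an object; "squeeze" is the grip in N (left out, the last holds). Time passes only in rows, so rows that do not move let the fingers close. It gives the time, the measured TCP pose, the force, the opening and the grip force at its end, in the units of the state.
- arm.get_state(): the state, without advancing time (a new reading comes with each control period).
- arm.grab_frame(name): name is "scene" or "top"; returns (picture, depth): 420x560x3 uint8, blue, green, red; 420x560 float32, m along the optical axis (not along the pixel's ray), 0 where there is no reading.
- arm.camera_model(name): a dict with "mtx" (3x3 intrinsics, pixels), "camera_from_world" (4x4, takes a point from world to camera coordinates). Camera axes: x right, y down, z forward; pixel columns grow to the right and rows downward; lengths in m; the calibration is good to about 2 mm. A picture is of the moment at which its call begins. camera_model takes no time and is no camera call.
- arm.job_done(): hands the job in; it is judged then, once.
The state is a dict: "t": time; "q": joint angles; "qd": joint speeds; "joint_efforts": joint torques, N m; "eef_pos": TCP position; "ee_rot": TCP orientation; "force": force on the tool from outside, world axes, zero at the start; "moment": the same for the moment, N m; "width": finger opening in m; "gripper_force": force on a finger pad.
Only numpy, scipy, OpenCV 4.12 (cv2) and the standard library are available. Lean on these libraries where they do the work, as an engineer would, in place of code of your own. Each camera call takes 0.05 s, during which the arm holds its last target. There are 200 camera calls.

TASK

Squeeze the orange trigger of the tag reader all the way in and let it spring back, to start its timed read. Then slide the white tube board straight out over the yellow-striped edge of its blue riser, towards the reader, until the red line on the board lies over that edge and square with it, without lifting it or letting it tip. The tube end is then heavy enough to tip the board off, so finish while still holding it with the gripper, flat on the riser; leave everything else on the bench alone.

Things in the scene. Friction and masses are not known exactly. Their poses are not given: they have to be found in the camera images.
- riser: Fixed blue painted metal bench riser, 150 mm (its x) x 200 mm (its y) x 70 mm high, top flat and level; origin at the centre of its underside, z up. Its -y end is the outward edge, marked with a yellow stripe and facing the tag reader.
- riser_edge (a point): Middle of the riser's outward top edge, 100 mm from the riser's centre along its -y, 70 mm above the bench; axes as the riser's (-y points outward, x runs along the edge).
- board: Loose white board on the riser, 120 (x) x 280 (y) x 12 mm, 0.5 to 0.8 kg; origin at centre of underside, z up, -y to its outer end. Six capped tubes in a grey rack, fixed on it 48 to 132 mm from the origin along -y, 78 mm tall, make that end heavy: centre of mass 39 mm from the origin along -y. Starts overhanging 20 to 60 mm, a little turned; with its line at the edge it tips unless held.
- board_line (a point): Middle of the red line (5 mm wide) across the board's top, also drawn down its long sides; 30 mm from the board's origin along its +y (inner) side, 170 mm from the outer end; axes as the board's.
- board_grip (a point): Centre (half-way up) of the blue upright fin fixed on top of the board near its inner end, made to be gripped from above: 14 mm thick (board x), 50 mm long (board y), 40 mm tall, its top 52 mm above the riser's top when the board lies flat; 110 mm from the board's origin along +y; axes as the board's.
- reader: White pistol-shaped tag reader fixed on its side in a low cradle beyond the riser's outward edge; origin on the bench under the middle of its hand grip's width, z up, window to +y (the riser). The grip, 30 mm wide (y), 32 mm high, axis 60 mm above the bench, runs level along -x to 88 mm from the origin, free all round; the barrel, top 90 mm above the bench, lies beyond x = 25 mm.
- reader_pinch (a point): Fixed point at which to pinch grip and trigger together from above, fingers closing along the reader's y: x = -27, y = 5.5 mm from the reader's origin, 60 mm above the bench; axes as the reader's. Midway between the grip's back face and the front of the fully squeezed trigger: 41 mm apart there, 54 mm with the trigger out.
- trigger (a joint): Orange trigger (70 mm long, 24 mm high) along the +y side of the hand grip, hinged about a vertical axis at its barrel end: 0 rad is out, 0.25 rad fully in. A spring returns it; fully in takes about 6 N at the pinch point.
- jar: Bystander, to be left alone: specimen jar with red lid, 56 mm across, 70 mm tall; loose, origin at the centre of its underside.
- timer: Bystander, to be left alone: white bench timer, 50 x 70 x 22 mm; loose, origin at the centre of its underside.
- bottle: Bystander, to be left alone: reagent bottle with blue cap, 64 mm across, 160 mm tall; loose, origin at the centre of its underside.
- tipbox: Bystander, to be left alone: blue pipette tip box with clear lid, 85 x 120 x 70 mm; loose, origin at the centre of its underside.
- beaker: Bystander, to be left alone: glass beaker, 72 mm across, 90 mm tall; loose, origin at the centre of its underside.
- captray: Bystander, to be left alone: empty steel tray with one divider, 150 x 100 x 30 mm; loose, origin at the centre of its underside.
- tuberack: Bystander, to be left alone: orange rack with six capped tubes, 90 x 120 x 86 mm; loose, origin at the centre of its underside.
Things that resemble listed ones, but are neither listed nor needed, are in the scene too. Leave any brown look-alike of the riser alone. What is shaped like the reader but pink is not meant.

How it is judged:
By the outcome, as a careful person would: the job done as asked, in the order asked, and still so for the second after the job is handed in, while the arm keeps its last pose, push and grip.
It also fails if it takes over 48 s, if anything falls off the work surface, if the arm or the gripper's body presses on something with over 40 N, if the wrist force passes 120 N, or if a joint passes its speed limit or range.

## Working session

There is one attempt and no reset: what is moved stays moved. The work goes in short steps, Python scripts to look and compute and a tool call to move; the robot and the scene stay as the last step left them, time stands still between calls to the robot, and variables do not carry over. Pictures are saved under pics/ and viewed, at most 10 in all, crops included, and the job is handed in when it is done.

Besides the shell and the picture viewer there is one more tool, called as a command line: name --argument value ..., lists and objects as JSON in quotes. move_arm: Moves the arm, as the interface text tells. Its arguments: {"type":"object","properties":{"rows":{"type":"string"},"squeeze":{"type":"number"}},"required":["rows"]}

```bash
mkdir -p pics
cat > h.py <<'E'
import numpy as np, cv2
from station import arm
def ray(n,u,v):
    m=arm.camera_model(n);T=np.array(m["camera_from_world"]);K=np.array(m["mtx"])
    d=T[:3,:3].T@np.linalg.inv(K)@[u,v,1];c=-T[:3,:3].T@T[:3,3];return c,d
def onz(n,u,v,z):
    c,d=ray(n,u,v);return c+d*(z-c[2])/d[2]
def cloud(n,D):
    m=arm.camera_model(n);T=np.array(m["camera_from_world"]);K=np.array(m["mtx"])
    v,u=np.indices(D.shape);p=np.stack([(u-K[0,2])/K[0,0]*D,(v-K[1,2])/K[1,1]*D,D],-1)
    return (p-T[:3,3])@T[:3,:3]
E
python3 - <<'E'
from h import *
for n in("scene","top"):
    I,D=arm.grab_frame(n);cv2.imwrite(f"pics/{n}0.png",I);np.savez(f"{n}0.npz",I=I,D=D)
    m=arm.camera_model(n);print(n,np.round(m["mtx"],1).tolist(),ray(n,280,210))
print(arm.get_state())
E
```

```text
scene [[514.1, 0.0, 273.1], [0.0, 514.1, 218.3], [0.0, 0.0, 1.0]] (array([ 1.44146934, -0.00286377,  1.45731352]), array([-0.57052806, -0.01255551, -0.82145245]))
top [[384.4, 0.0, 286.3], [0.0, 384.4, 208.7], [0.0, 0.0, 1.0]] (array([ 0.31008079, -0.02282045,  1.43917764]), array([ 0.15834793,  0.00632479, -0.9875038 ]))
{'t': 0.1, 'q': array([ 1.50306160e+00,  3.59323941e-01,  1.11713139e-02, -3.21349790e-04,
       -1.22409737e+00, -2.88059619e-01]), 'qd': array([-0.00146574, -0.00134515,  0.00064751,  0.00111479,  0.00174064,
        0.0017262 ]), 'joint_efforts': array([-1.12564299e-03, -5.84161949e+01,  2.93751526e+01,  7.01543123e+00,
        1.01447999e-02, -4.68070357e-05]), 'eef_pos': array([0.23502421, 0.63231752, 0.23371751]), 'ee_rot': array([ 3.14011305e+00, -1.23355577e-04, -3.55903671e-01]), 'force': array([-0.73082747, -1.13680565,  0.2996107 ]), 'moment': array([0.03411129, 0.03199936, 0.01204784]), 'gripper_force': 0.0, 'width': 0.08795552258201805}
```

View pics/scene0.png

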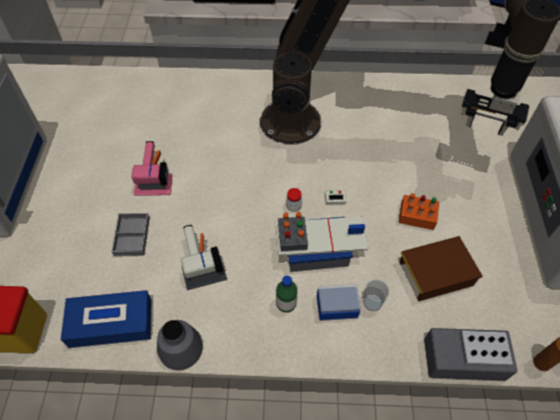

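View pics/top0.png

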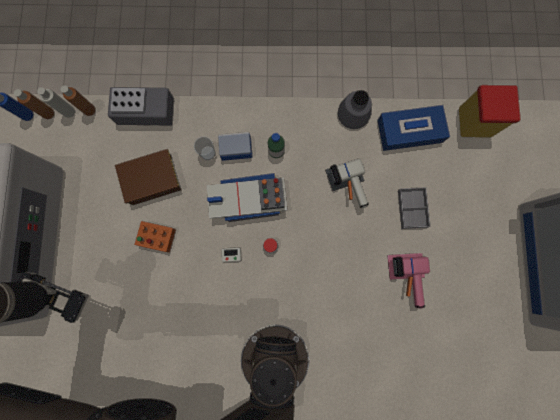

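The scene shows the riser and board at about (320,245) and the white reader at (200,260). In the top view they are at (247,197) and (348,180), with the jar and timer near the riser. I'll zoom in on these.

Run:
```python
from h import *
a=np.load("top0.npz");b=np.load("scene0.npz")
c=cv2.resize(a["I"][140:260,190:390],None,fx=4,fy=4,interpolation=cv2.INTER_CUBIC)
d=cv2.resize(b["I"][180:330,170:390],None,fx=3.6,fy=3.6,interpolation=cv2.INTER_CUBIC)
cv2.imwrite("pics/t1.png",c);cv2.imwrite("pics/s1.png",d)
```

```text
(no output)
```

View pics/t1.png

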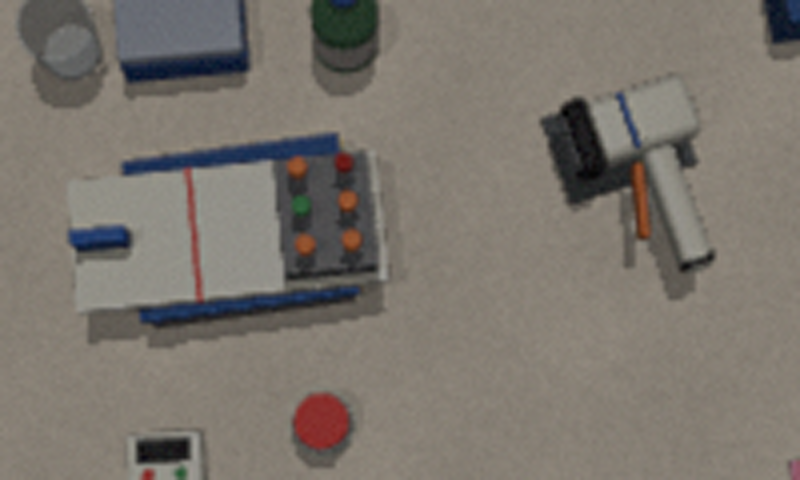

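View pics/s1.png

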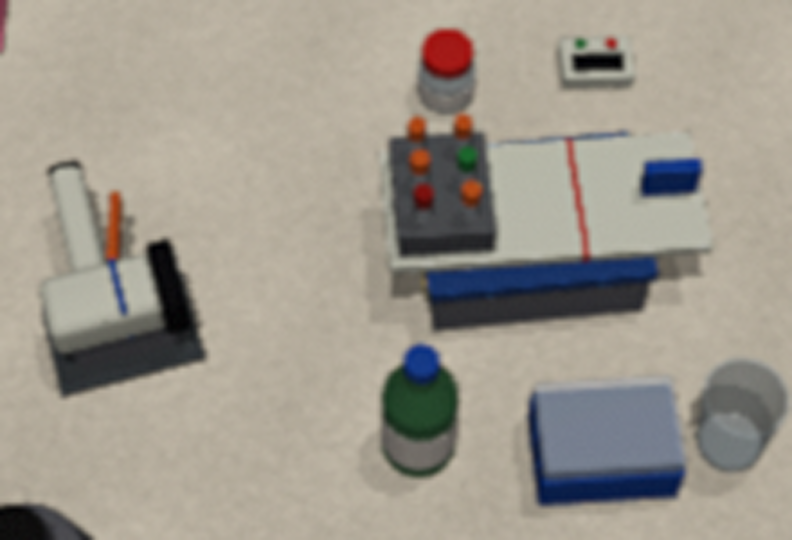

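```bash
cat > m.py <<'E'
from h import *
def meas(n,I,D):
    P=cloud(n,D);z=P[...,2];h=cv2.cvtColor(I,cv2.COLOR_BGR2HSV).astype(int);H,S,V=[h[...,i] for i in range(3)]
    X,Y=P[...,0],P[...,1]
    bx=(X>.4)&(X<.75)&(Y>-.03)&(Y<.33)
    rd=(X>.4)&(X<.75)&(Y>-.35)&(Y<-.12)
    blue=(H>100)&(H<130)&(S>110);red=((H<6)|(H>173))&(S>110);org=(H>5)&(H<18)&(S>130)
    M={"riser":(bx&blue&(z>.058)&(z<.078),.07),"line":(bx&red&(z>.072)&(z<.092),.082),
     "board":(bx&((S<60))&(z>.074)&(z<.09)&(V>90),.082),"fin":(bx&blue&(z>.105)&(z<.14),.122),
     "grip":(rd&(S<60)&(z>.066)&(z<.081),.074),"trig":(rd&org&(z>.05)&(z<.09),.072),
     "barrel":(rd&(S<60)&(V>80)&(z>.083)&(z<.1),.09)}
    for k,(m,zz) in M.items():
        m=m.astype(np.uint8)
        nn,L,st,_=cv2.connectedComponentsWithStats(m)
        m=np.isin(L,[i for i in range(1,nn) if st[i,4]>=6])
        v,u=np.nonzero(m)
        if len(u)<5: print(n,k,"none");continue
        p=np.array([onz(n,a,b,zz)[:2] for a,b in zip(u,v)],np.float32)
        c,s,a=cv2.minAreaRect(p*1000)
        print(n,k,len(u),"z %.4f"%np.median(z[m]),"mean",np.round(p.mean(0)*1e3,1),"c",np.round(c,1),"s",np.round(s,1),"a %.1f"%a)
        vx,vy,_,_=cv2.fitLine(p,cv2.DIST_HUBER,0,.01,.01).ravel();print("    dir %.1f"%np.degrees(np.arctan2(vy,vx)))
if __name__=="__main__":
    for n in("top","scene"):
        f=np.load(n+"0.npz");meas(n,f["I"],f["D"])
E
python3 m.py
```

```text
top riser 296 z 0.0689 mean [582.3  96.4] c [577.6  96.5] s [147.8 195.3] a 8.5
    dir -26.8
top line 22 z 0.0806 mean [565.6 136.9] c [566.5 137.1] s [102.6   2.3] a 6.7
    dir 6.4
top board 1649 z 0.0814 mean [569.6 144. ] c [636.5 120.8] s [250.2 292.9] a 7.1
    dir 80.5
top fin 53 z 0.1194 mean [558.  214.1] c [557.8 213.9] s [14.2 45.3] a 0.6
    dir -87.6
top grip 307 z 0.0752 mean [ 610.5 -292.9] c [ 615.8 -264.1] s [155.  123.4] a 5.8
    dir 22.1
top trig 55 z 0.0695 mean [ 606.8 -266.7] c [ 605.8 -267. ] s [67.1 10.6] a 4.1
    dir 3.3
top barrel 263 z 0.0861 mean [ 682.2 -269.4] c [ 681.1 -269. ] s [54.9 93.2] a 19.3
    dir -70.7Traceback (most recent call last):
  File "m.py", line 24, in <module>
    f=np.load(n+"0.npz");meas(n,f["I"],f["D"])
                         ~~~~^^^^^^^^^^^^^^^^^
  File "m.py", line 18, in meas
    p=np.array([onz(n,a,b,zz)[:2] for a,b in zip(u,v)],np.float32)
                ~~~^^^^^^^^^^
  File "h.py", line 7, in onz
    c,d=ray(n,u,v);return c+d*(z-c[2])/d[2]
        ~~~^^^^^^^
  File "h.py", line 4, in ray
    m=arm.camera_model(n);T=np.array(m["camera_from_world"]);K=np.array(m["mtx"])
ValueError: time passes only in moves, steps and waits
```

```bash
python3 - <<'E'
import re
s=open('h.py').read()
s=s.replace('def ray','import functools\n@functools.lru_cache\ndef cm(n): return arm.camera_model(n)\ndef ray',1).replace('m=arm.camera_model(n)','m=cm(n)')
open('h.py','w').write(s)
s=open('m.py').read()
s=s.replace('''m=np.isin(L,[i for i in range(1,nn) if st[i,4]>=6])''','''m=np.isin(L,[i for i in range(1,nn) if st[i,4]>=6]) if k!="grip" and k!="board" else L==1+np.argmax(st[1:,4])''')
s=s.replace('(V>90),.082','(V>110),.082').replace('rd&(S<60)&(z>.066)','rd&(S<60)&(V>80)&(z>.066)')
s=s.replace('''        vx,vy''','''        if k in("grip","board","riser"):
            # side edges: per-band extremes along the rect's axes
            q=p-p.mean(0);t=np.radians(ANG[k]);ux=np.array([np.cos(t),np.sin(t)]);uy=np.array([-ux[1],ux[0]])
            for A,B,nm in((ux,uy,"x-sides"),(uy,ux,"y-sides")):
                r,w=q@A,q@B;bins=np.round(w/.006).astype(int)
                for f,g in((np.argmax,"hi"),(np.argmin,"lo")):
                    E=np.array([q[np.nonzero(bins==b)[0][f(r[bins==b])]] for b in np.unique(bins)],np.float32)
                    ex,ey,x0,y0=cv2.fitLine(E,cv2.DIST_HUBER,0,.001,.001).ravel()
                    print("    ",nm,g,"dir %.1f"%((np.degrees(np.arctan2(ey,ex))+180)%180),"at",np.round((np.array([x0,y0])+p.mean(0))*1e3,1),len(E))
        vx,vy''').replace('def meas','ANG={"grip":19.3,"board":6,"riser":8}\ndef meas')
open('m.py','w').write(s)
E
python3 m.py
```

```text
top riser 296 z 0.0689 mean [582.3  96.4] c [577.6  96.5] s [147.8 195.3] a 8.5
     x-sides hi dir 98.6 at [648.5 106.7] 33
     x-sides lo dir 98.2 at [506.3  84.7] 33
     y-sides hi dir 139.5 at [580.6 146.6] 7
     y-sides lo dir 168.2 at [597.7  22.4] 7
    dir -26.8
top line 22 z 0.0806 mean [565.6 136.9] c [566.5 137.1] s [102.6   2.3] a 6.7
    dir 6.4
top board 842 z 0.0814 mean [563.3 189.2] c [563.7 192.8] s [119.1 105.8] a 6.7
     x-sides hi dir 95.7 at [621.8 190.8] 18
     x-sides lo dir 97.0 at [505.9 187.1] 18
     y-sides hi dir 6.5 at [558.7 244.1] 21
     y-sides lo dir 6.6 at [569.6 141.7] 21
    dir -6.9
top fin 53 z 0.1194 mean [558.  214.1] c [557.8 213.9] s [14.2 45.3] a 0.6
    dir -87.6
top grip 244 z 0.0751 mean [ 607.8 -299.3] c [ 610.  -302.2] s [114.4  46.7] a 25.3
     x-sides hi dir 108.8 at [ 659.6 -280.1] 9
     x-sides lo dir 19.3 at [ 590.5 -305.3] 9
     y-sides hi dir 19.0 at [ 595.8 -289.3] 19
     y-sides lo dir 19.1 at [ 611.6 -312.2] 19
    dir 19.3
top trig 55 z 0.0695 mean [ 606.8 -266.7] c [ 605.8 -267. ] s [67.1 10.6] a 4.1
    dir 3.3

[... 605 characters left out ...]
o dir 96.7 at [508.3 195.1] 19
     y-sides hi dir 11.4 at [565.8 240.5] 22
     y-sides lo dir 6.1 at [585.3 143.7] 22
    dir 38.8
scene fin 86 z 0.1186 mean [569.9 213.7] c [570.5 214.6] s [21.4 48.9] a 8.3
    dir -75.8
scene grip 280 z 0.0738 mean [ 606.3 -300.5] c [ 607.8 -299.5] s [121.6  35.2] a 15.1
     x-sides hi dir 2.4 at [ 650.3 -289.5] 8
     x-sides lo dir 8.6 at [ 581.8 -312.7] 8
     y-sides hi dir 18.5 at [ 604.3 -286.8] 21
     y-sides lo dir 18.5 at [ 613.2 -312. ] 21
    dir 18.5
scene trig 49 z 0.0698 mean [ 612.4 -267.3] c [ 612.8 -267.5] s [62.5  9.2] a 2.2
    dir 4.0
scene barrel 276 z 0.0858 mean [ 689.5 -269.7] c [ 690.8 -268. ] s [54.6 90. ] a 18.6
    dir -75.6
```

```bash
cat > go.py <<'E'
from h import *
from scipy.spatial.transform import Rotation as R
def go(p,yaw):
    s=arm.get_state();r=R.from_euler("xyz",s["ee_rot"]);g=R.from_euler("xyz",[180,0,yaw],degrees=True)
    print("t %.2f"%s["t"],"pos",np.round(s["eef_pos"],4),"rpy",np.round(np.degrees(s["ee_rot"]),2),"F",np.round(s["force"],1),"w %.4f gf %.1f"%(s["width"],s["gripper_force"]))
    print("turn",np.round((r.inv()*g).as_rotvec(degrees=True),2),"shift before turn",np.round(r.inv().apply(np.array(p)-s["eef_pos"]),4),"after",np.round(g.inv().apply(np.array(p)-s["eef_pos"]),4))
E
python3 - <<'E'
from go import *
t=np.radians(19);ux=np.array([np.cos(t),np.sin(t)]);uy=np.array([-ux[1],ux[0]])
for n in("top","scene"):
    f=np.load(n+"0.npz");P=cloud(n,f["D"]);z=P[...,2]
    a=P[...,:2]@ux;b=P[...,:2]@uy
    m=(z>.05)&(z<.079)&(abs(b+.481)<.012)&(a>.35)&(a<.56)
    print(n,"grip end a",np.sort(a[m])[:4], "barrel start",np.sort(a[(z>.082)&(z<.1)&(abs(b+.481)<.03)&(a>.35)&(a<.65)])[:4])
    k=(z>.10)&(z<.17)&(P[...,0]>.65)&(P[...,0]<.8)&(P[...,1]>-.02)&(P[...,1]<.15)
    print("bottle",np.min(P[k],0),np.max(P[k],0))
E
```

```text
top grip end a [0.41096387 0.41112993 0.41143446 0.4117703 ] barrel start [0.4642223  0.53018934 0.5309147  0.53115654]
bottle [ 0.74326772 -0.01899267  0.10021553] [0.7962529  0.03203682 0.16539   ]
scene grip end a [0.41456448 0.41464994 0.41531628 0.41735337] barrel start [0.44976957 0.46626728 0.52227765 0.53555612]
bottle [ 0.75468132 -0.01991361  0.10001706] [0.7998546  0.03497025 0.16561186]
```

```bash
python3 -c "
from go import *
go([.603,-.2953,.235],19)"
```

```text
t 0.10 pos [0.235  0.6323 0.2337] rpy [ 1.7992e+02 -1.0000e-02 -2.0390e+01] F [-0.7 -1.1  0.3] w 0.0880 gf 0.0
turn [ 8.000e-02  2.000e-02 -3.939e+01] shift before turn [ 6.681e-01  7.413e-01 -1.000e-04] after [ 0.0459  0.9969 -0.0013]
```

move_arm --rows "0 0 -10 0 0 0 0.0876;0 0 -10 0 0 0 0.0876;0 0 -10 0 0 0 0.0876;0 0 -9.4 0 0 0 0.0876"

```text
t: 0.6
eef_pos: [0.2351, 0.6324, 0.234]
ee_rot: [3.141, 0.001, 0.337]
force: [-0.2, -0.1, 0.6]
width: 0.0876
gripper_force: 0.0
```

```bash
python3 -c "
from go import *
go([.603,-.2953,.235],19)"
```

```text
t 0.60 pos [0.2351 0.6324 0.234 ] rpy [1.7995e+02 3.0000e-02 1.9330e+01] F [-0.2 -0.1  0.6] w 0.0876 gf 0.0
turn [0.05 0.03 0.33] shift before turn [ 4.020e-02  9.972e-01 -2.000e-04] after [ 0.0459  0.997  -0.001 ]
```

move_arm --rows "0 0 0 0.003 0.06 0 0.0876;0 0 0 0.003 0.06 0 0.0876;0 0 0 0.003 0.06 0 0.0876;0 0 0 0.003 0.06 0 0.0876;0 0 0 0.003 0.06 0 0.0876;0 0 0 0.003 0.06 0 0.0876;0 0 0 0.003 0.06 0 0.0876;0 0 0 0.003 0.06 0 0.0876"

```text
t: 1.6
eef_pos: [0.4144, 0.1848, 0.2346]
ee_rot: [-3.141, -0.0, 0.332]
force: [1.3, -0.1, 0.2]
width: 0.088
gripper_force: 0.0
```

move_arm --rows "0 0 0 0.003 0.06 0 0.0876;0 0 0 0.003 0.06 0 0.0876;0 0 0 0.003 0.06 0 0.0876;0 0 0 0.003 0.06 0 0.0876;0 0 0 0.003 0.06 0 0.0876;0 0 0 0.003 0.06 0 0.0876;0 0 0 0 0.06 0 0.0876;0 0 0 0 0 0 0.0876"

```text
t: 2.6
eef_pos: [0.5681, -0.2081, 0.233]
ee_rot: [-3.141, 0.002, 0.327]
force: [-0.9, 0.5, -0.4]
width: 0.0879
gripper_force: 0.0
```

```bash
python3 -c "
from go import *
go([.603,-.2953,.049],19)"
```

```text
t 2.60 pos [ 0.5681 -0.2081  0.233 ] rpy [-1.7997e+02  1.4000e-01  1.8740e+01] F [-0.9  0.5 -0.4] w 0.0879 gf 0.0
turn [-0.03  0.14 -0.26] shift before turn [0.0054 0.0939 0.1839] after [0.0046 0.0938 0.184 ]
```

move_arm --rows "0 0 0 0.0025 0.047 0 0.0876;0 0 0 0.0025 0.047 0 0.0876;0 0 0 0 0 0.05 0.0876;0 0 0 0 0 0.05 0.0876;0 0 0 0 0 0 0.0876"

```text
t: 3.22
eef_pos: [0.6004, -0.2903, 0.1303]
ee_rot: [-3.137, 0.007, 0.332]
force: [-1.1, 0.1, 1.5]
width: 0.0875
gripper_force: 0.0
```

Run:
```python
from go import *
go([.603,-.2953,.049],19)
def prj(n,p):
    m=cm(n);q=np.array(m["camera_from_world"])@np.r_[p,1];k=np.array(m["mtx"])@q[:3];return k[:2]/k[2]
out=[]
for n in("top","scene"):
    I,D=arm.grab_frame(n);u,v=prj(n,[.603,-.2953,.06]);print(n,u,v)
    v0,u0=int(v)-38,int(u)-38
    c=cv2.resize(I[v0:v0+76,u0:u0+76],None,fx=5,fy=5,interpolation=cv2.INTER_CUBIC)
    cv2.circle(c,(int((u-u0)*5),int((v-v0)*5)),3,(0,255,0),-1);out.append(c)
cv2.imwrite("pics/p2.png",np.hstack(out))
```

```text
t 3.23 pos [ 0.6004 -0.2903  0.1303] rpy [-179.71    0.41   19.  ] F [-1.1  0.1  1.5] w 0.0875 gf 0.0
turn [-0.29  0.41  0.  ] shift before turn [0.0014 0.0059 0.0813] after [0.0008 0.0055 0.0813]
top 356.857497465672 191.4419477430077
scene 193.4263538470955 241.44831353837387
```

View pics/p2.png

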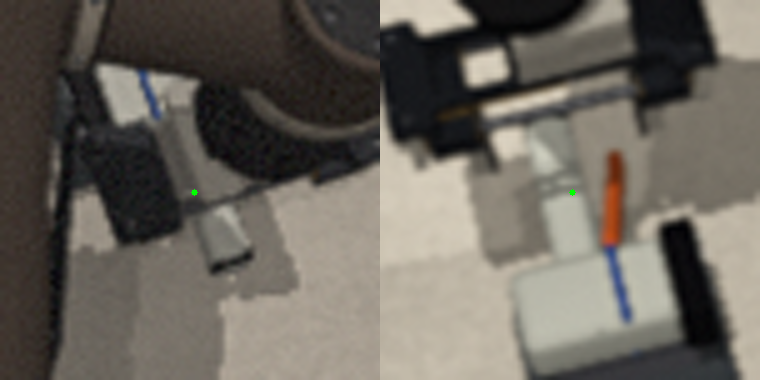

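The left half shows the gripper straddling the grip. In the right half the pinch point (572,192) lies between the grip and the trigger, and the fingers are either side. I'll centre it and go down.

move_arm --rows "0 0 0 0.001 0.004 0.03 0.0876;0 0 0 0 0 0 0.0876;0 0 0 0 0 0 0.0876"

```text
t: 3.7
eef_pos: [0.6069, -0.2954, 0.1072]
ee_rot: [3.14, -0.002, 0.332]
force: [0.2, -0.6, -0.3]
width: 0.0876
gripper_force: 0.0
```

```bash
python3 -c "
from go import *
go([.603,-.2953,.049],19)"
```

```text
t 3.70 pos [ 0.6069 -0.2954  0.1072] rpy [ 1.7989e+02 -1.3000e-01  1.9050e+01] F [ 0.2 -0.6 -0.3] w 0.0876 gf 0.0
turn [ 0.11 -0.13  0.05] shift before turn [-0.0038 -0.0014  0.0581] after [-0.0036 -0.0013  0.0582]
```

move_arm --rows "0 0 0 -0.004 -0.001 0.02 0.0876;0 0 0 0 0 0.02 0.0876;0 0 0 0 0 0.018 0.0876;0 0 0 0 0 0 0.0876;0 0 0 0 0 0 0.0876;0 0 0 0 0 0 0.0876"

```text
t: 4.45
eef_pos: [0.6022, -0.2958, 0.0476]
ee_rot: [3.141, -0.001, 0.332]
force: [-0.7, -0.8, -0.1]
width: 0.0876
gripper_force: 0.0
```

move_arm --rows "0 0 0 0 0 0 0.07;0 0 0 0 0 0 0.06;0 0 0 0 0 0 0.055;0 0 0 0 0 0 0.05;0 0 0 0 0 0 0.046;0 0 0 0 0 0 0.042;0 0 0 0 0 0 0.038;0 0 0 0 0 0 0.038" --squeeze 18

```text
t: 5.45
eef_pos: [0.6011, -0.2972, 0.046]
ee_rot: [3.141, 0.001, 0.332]
force: [-2.8, -8.2, -5.2]
width: 0.0409
gripper_force: 18.0
```

```bash
python3 -c "
from go import *
go([.603,-.2953,.049],19)"
```

```text
t 5.45 pos [ 0.6011 -0.2972  0.046 ] rpy [1.7994e+02 8.0000e-02 1.9010e+01] F [-2.8 -8.2 -5.2] w 0.0409 gf 18.0
turn [0.06 0.08 0.01] shift before turn [ 0.0024 -0.0012 -0.003 ] after [ 0.0024 -0.0012 -0.003 ]
```

move_arm --rows "0 0 0 0 0 0 0.038;0 0 0 0 0 0 0.038;0 0 0 0 0 0 0.05;0 0 0 0 0 0 0.06;0 0 0 0 0 0 0.0876;0 0 0 0 0 0 0.0876;0 0 0 0 0 0 0.0876;0 0 0 0 0 0 0.0876"

```text
t: 6.45
eef_pos: [0.6017, -0.2957, 0.0468]
ee_rot: [3.141, -0.0, 0.332]
force: [0.4, 1.5, 0.4]
width: 0.087
gripper_force: 0.0
```

move_arm --rows "0 0 0 0 0 -0.02 0.0876;0 0 0 0 0 -0.03 0.0876;0 0 0 0 0 -0.06 0.0876;0 0 0 0 0 -0.06 0.0876;0 0 0 0 0 -0.02 0.0876;0 0 0 0 -0.05 0 0.0876;0 0 0 0 -0.06 0 0.0876;0 0 0 0 -0.06 0 0.0876"

```text
t: 7.45
eef_pos: [0.5454, -0.1337, 0.2366]
ee_rot: [3.141, -0.0, 0.331]
force: [1.3, 1.0, 0.3]
width: 0.0873
gripper_force: 0.0
```

Run:
```python
from m import *
for n in("top","scene"):
    I,D=arm.grab_frame(n);cv2.imwrite(f"pics/{n}3.png",I)
    print(n);meas(n,I,D)
from go import *
go([.56,.216,.235],-83.6)
```

```text
top
top riser 13 z 0.0675 mean [509.9  81.2] c [509.1  86.2] s [  4.5 195.3] a 7.5
     x-sides hi dir 97.4 at [512.8  71.9] 5
     x-sides lo dir 98.2 at [510.6  69. ] 5
     y-sides hi dir 97.2 at [506.8  89.7] 2
     y-sides lo dir 117.4 at [520.4  -6.9] 2
    dir -82.2
top line none
top board 276 z 0.0810 mean [528.8 206.9] c [533.5 209.1] s [64.2 68.6] a 9.9
     x-sides hi dir 111.4 at [554.9 212.4] 12
     x-sides lo dir 98.0 at [503.5 206.6] 12
     y-sides hi dir 14.1 at [523.4 238.3] 12
     y-sides lo dir 6.7 at [541.1 177.3] 12
    dir -60.2
top fin 53 z 0.1209 mean [557.7 214.2] c [557.8 213.9] s [14.2 45.3] a 0.6
    dir -89.1
top grip 243 z 0.0750 mean [ 604.5 -302.3] c [ 607.2 -303.1] s [130.8  47.5] a 5.8
     x-sides hi dir 115.4 at [ 663.8 -297. ] 11
     x-sides lo dir 2.7 at [ 596.8 -317.3] 11
     y-sides hi dir 16.1 at [ 607.7 -286.6] 22
     y-sides lo dir 19.1 at [ 605.7 -314.3] 22
    dir 14.8
top trig 7 z 0.0710 mean [ 578.6 -269.6] c [ 577.8 -269.4] s [ 5.1 10.5] a 45.2
    dir -57.8
top barrel 50 z 0.0851 mean [ 680.8 -299.7] c [ 683.3 -305. ] s [30.5 54.
[... 772 characters left out ...]
p 280 z 0.0741 mean [ 605.4 -300.5] c [ 606.9 -300.1] s [119.9  29.5] a 18.8
     x-sides hi dir 85.4 at [ 657.2 -282.3] 5
     x-sides lo dir 103.6 at [ 552.1 -320. ] 5
     y-sides hi dir 19.2 at [ 601.8 -287.7] 21
     y-sides lo dir 18.3 at [ 604.3 -314.7] 21
    dir 19.6
scene trig 46 z 0.0703 mean [ 614.5 -267.6] c [ 612.8 -267.5] s [62.5  9.2] a 2.2
    dir 6.7
scene barrel 289 z 0.0863 mean [ 690.2 -268.8] c [ 690.4 -267.6] s [54.1 91. ] a 19.1
    dir -72.2
t 7.55 pos [ 0.5447 -0.1311  0.2375] rpy [-1.7997e+02 -1.0000e-01  1.9230e+01] F [1.4 0.1 1.3] w 0.0878 gf 0.0
turn [-1.1000e-01 -5.0000e-02  1.0283e+02] shift before turn [ 0.1287 -0.3227  0.0029] after [-0.3432 -0.0539  0.0025]
```

move_arm --rows "0 0 10.3 0 0 0 0.06;0 0 10.3 0 0 0 0.06;0 0 10.3 0 0 0 0.06;0 0 10.3 0 0 0 0.06;0 0 10.3 0 0 0 0.06;0 0 10.3 0 0 0 0.06;0 0 10.3 0 0 0 0.06;0 0 10.3 0 0 0 0.06"

```text
t: 8.55
eef_pos: [0.5463, -0.1353, 0.2367]
ee_rot: [-3.141, -0.0, -1.113]
force: [0.4, 0.9, -0.5]
width: 0.0599
gripper_force: 0.0
```

move_arm --rows "0 0 10.3 0 0 0 0.06;0 0 10.1 0 0 0 0.06;0 0 0 -0.057 -0.009 0 0.06;0 0 0 -0.057 -0.009 0 0.06;0 0 0 -0.057 -0.009 0 0.06;0 0 0 -0.057 -0.009 0 0.06;0 0 0 -0.057 -0.009 0 0.06;0 0 0 -0.057 -0.009 0 0.06"

```text
t: 9.55
eef_pos: [0.563, 0.2126, 0.2369]
ee_rot: [-3.141, 0.0, -1.462]
force: [1.2, -1.4, 0.5]
width: 0.0598
gripper_force: 0.0
```

move_arm --rows "0 0 0 0 0 0.03 0.05;0 0 0 0 0 0.03 0.05;0 0 0 0 0 0 0.05;0 0 0 0 0 0 0.05"

```text
t: 10.05
eef_pos: [0.5637, 0.211, 0.1778]
ee_rot: [-3.14, 0.0, -1.462]
force: [1.1, 0.2, 0.7]
width: 0.0502
gripper_force: 0.0
```

Run:
```python
from go import *
go([.5605,.2155,.096],-83.6)
def prj(n,p):
    m=cm(n);q=np.array(m["camera_from_world"])@np.r_[p,1];k=np.array(m["mtx"])@q[:3];return k[:2]/k[2]
out=[]
for n in("top","scene"):
    I,D=arm.grab_frame(n);u,v=prj(n,[.5605,.2155,.122]);print(n,u,v)
    v0,u0=int(v)-38,int(u)-38
    c=cv2.resize(I[v0:v0+76,u0:u0+76],None,fx=5,fy=5,interpolation=cv2.INTER_CUBIC)
    cv2.circle(c,(int((u-u0)*5),int((v-v0)*5)),3,(0,255,0),-1);out.append(c)
cv2.imwrite("pics/p4.png",np.hstack(out))
```

```text
t 10.05 pos [0.5637 0.211  0.1778] rpy [-1.7992e+02  1.0000e-02 -8.3790e+01] F [1.1 0.2 0.7] w 0.0502 gf 0.0
turn [-0.08  0.01 -0.19] shift before turn [-0.0048  0.0028  0.0818] after [-0.0049  0.0027  0.0818]
top 214.05968034529297 198.23284812381397
scene 356.4961363521488 224.67793623940938
```

View pics/p4.png

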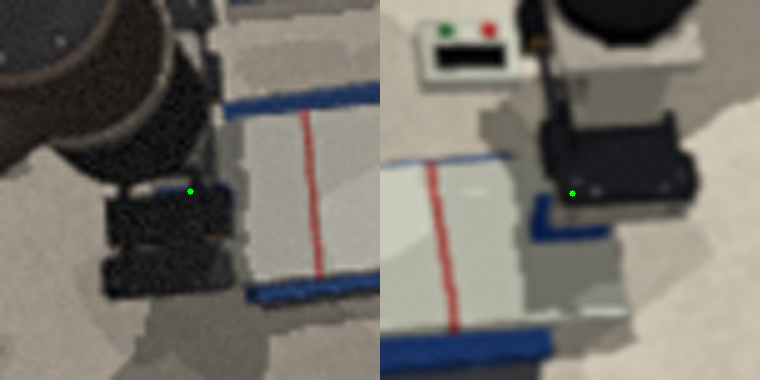

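The blue fin lies under the dot at (190,190) in the top view, and between the open fingers in both views. I'll go down.

move_arm --rows "0 0 0 -0.005 0.003 0 0.045;0 0 0 0 0 0.03 0.045;0 0 0 0 0 0.03 0.045;0 0 0 0 0 0.012 0.045;0 0 0 0 0 0 0.045;0 0 0 0 0 0 0.045;0 0 0 0 0 0 0.045"

```text
t: 11.02
eef_pos: [0.5599, 0.216, 0.1057]
ee_rot: [-3.14, 0.001, -1.462]
force: [0.2, -0.0, -0.6]
width: 0.0451
gripper_force: 0.0
```

```bash
python3 -c "
from go import *
go([.5605,.2155,.097],-83.6)"
```

```text
t 11.03 pos [0.5599 0.216  0.1057] rpy [-1.799e+02  5.000e-02 -8.378e+01] F [ 0.2 -0.  -0.6] w 0.0451 gf 0.0
turn [-0.1   0.05 -0.18] shift before turn [ 0.0006 -0.0005  0.0087] after [ 0.0006 -0.0005  0.0087]
```

move_arm --rows "0 0 0 0 0 0.009 0.045;0 0 0 0 0 0 0.035;0 0 0 0 0 0 0.025;0 0 0 0 0 0 0.018;0 0 0 0 0 0 0.01;0 0 0 0 0 0 0.01;0 0 0 0 0 0 0.01;0 0 0 0 0 0 0.01" --squeeze 40

```text
t: 12.02
eef_pos: [0.5596, 0.2157, 0.0957]
ee_rot: [-3.141, 0.0, -1.462]
force: [2.1, -0.5, -1.1]
width: 0.0141
gripper_force: 40.0
```

Run:
```python
from m import *
for n in("top","scene"):
    I,D=arm.grab_frame(n)
    meas(n,I,D)
from go import *
go([.5605,.2155,.097],-83.6)
```

```text
top riser 292 z 0.0691 mean [586.6  95.7] c [578.1  96. ] s [149.9 191.9] a 9.4
     x-sides hi dir 98.8 at [652.   84.8] 34
     x-sides lo dir 98.2 at [505.7  89.5] 34
     y-sides hi dir 167.3 at [576.6 162.8] 7
     y-sides lo dir 1.3 at [597.7  13.2] 7
    dir -12.1
top line 27 z 0.0818 mean [575. 138.] c [572.2 137.3] s [114.    3.6] a 7.2
    dir 6.5
top board 691 z 0.0815 mean [571.6  92.9] c [579.4  55.8] s [119.7 156.3] a 7.0
     x-sides hi dir 47.8 at [549.7  24.2] 27
     x-sides lo dir 97.2 at [523.3  34.4] 27
     y-sides hi dir 6.9 at [575.1 132.2] 22
     y-sides lo dir 8.1 at [597.9  65.2] 22
    dir 20.2
top fin none
top grip 268 z 0.0746 mean [ 608.3 -297.9] c [ 602.  -291.1] s [126.5  71.6] a 19.3
     x-sides hi dir 109.7 at [ 659. -276.] 13
     x-sides lo dir 32.2 at [ 602.3 -288.2] 13
     y-sides hi dir 21.2 at [ 594.3 -290.3] 22
     y-sides lo dir 18.8 at [ 614.6 -311.2] 22
    dir 21.9
top trig 55 z 0.0693 mean [ 606.6 -266.8] c [ 605.7 -266.4] s [66.9 11. ] a 0.6
    dir 3.8
top barrel 268 z 0.0865 mean [ 682.  -268.1] c [ 682.7 -264.5] s [59.6 99.6] a 1
[... 655 characters left out ...]
7.3
scene fin none
scene grip 276 z 0.0737 mean [ 605.6 -300.1] c [ 606.9 -300.1] s [119.9  29.5] a 18.8
     x-sides hi dir 41.5 at [ 651.8 -286. ] 6
     x-sides lo dir 1.6 at [ 560.7 -319.5] 6
     y-sides hi dir 18.3 at [ 591.9 -290.9] 21
     y-sides lo dir 18.8 at [ 607.6 -313.3] 21
    dir 19.4
scene trig 50 z 0.0704 mean [ 612.9 -267.3] c [ 612.8 -267.5] s [62.5  9.2] a 2.2
    dir 3.7
scene barrel 323 z 0.0858 mean [ 690.1 -265.8] c [ 686.5 -256.7] s [ 57.8 117.6] a 21.8
    dir -69.2
t 12.12 pos [0.5596 0.2157 0.0957] rpy [-179.97    0.    -83.77] F [ 1.5  0.3 -0.8] w 0.0139 gf 40.0
turn [-0.03  0.   -0.17] shift before turn [ 0.0003 -0.0009 -0.0013] after [ 0.0003 -0.0009 -0.0013]
```

move_arm --rows "0 0 -1 0 0 0.001 0.01;0 0 -1.1 0 0 0 0.01;0 0 0 0.006 0 0 0.01;0 0 0 0.006 0 0 0.01;0 0 0 0.006 0 0 0.01;0 0 0 0.006 0 0 0.01;0 0 0 0.006 0 0 0.01;0 0 0 0 0 0 0.01" --squeeze 50

```text
t: 13.12
eef_pos: [0.5644, 0.187, 0.0956]
ee_rot: [-3.139, 0.002, -1.426]
force: [-0.0, 3.2, 5.2]
width: 0.0139
gripper_force: 50.0
```

```bash
python3 -c "
from go import *
go([.5804,.0753,.0957],-81.6)"
```

```text
t 13.12 pos [0.5644 0.187  0.0956] rpy [-1.7987e+02  1.0000e-01 -8.1690e+01] F [-0.   3.2  5.2] w 0.0139 gf 50.0
turn [-0.13  0.1  -0.09] shift before turn [ 0.1128  0.0003 -0.0002] after [ 1.128e-01  5.000e-04 -1.000e-04]
```

move_arm --rows "0 0 0 0.006 0 0.0005 0.01;0 0 0 0.006 0 0.0005 0.01;0 0 0 0.006 0 0 0.01;0 0 0 0.006 0 0 0.01;0 0 0 0.006 0 0 0.01;0 0 0 0.006 0 0 0.01;0 0 0 0.006 0 0 0.01;0 0 0 0 0 0 0.01"

```text
t: 14.12
eef_pos: [0.5713, 0.1464, 0.0956]
ee_rot: [-3.137, 0.003, -1.425]
force: [-0.7, 6.0, 10.6]
width: 0.0136
gripper_force: 50.1
```

move_arm --rows "0 0 0 0.006 0 0.0004 0.01;0 0 0 0.006 0 0.0004 0.01;0 0 0 0.006 0 0 0.01;0 0 0 0.006 0 0 0.01;0 0 0 0.006 0 0 0.01;0 0 0 0.006 0 0 0.01;0 0 0 0.006 0 0 0.01;0 0 0 0 0 0 0.01"

```text
t: 15.12
eef_pos: [0.5781, 0.1054, 0.0956]
ee_rot: [-3.135, 0.003, -1.425]
force: [-2.0, 9.8, 15.6]
width: 0.0139
gripper_force: 50.2
```

```bash
python3 -c "
from go import *
go([.5804,.0753,.0957],-81.6)"
```

```text
t 15.12 pos [0.5781 0.1054 0.0956] rpy [-179.64    0.19  -81.66] F [-2.   9.8 15.6] w 0.0139 gf 50.2
turn [-0.36  0.19 -0.06] shift before turn [ 0.0302  0.0021 -0.0002] after [ 0.0302  0.0021 -0.0001]
```

move_arm --rows "0 0 0 0.005 0 0.0003 0.01;0 0 0 0.005 0 0.0003 0.01;0 0 0 0.005 0 0 0.01;0 0 0 0.005 0 0 0.01;0 0 0 0 0 0 0.01;0 0 0 0 0 0 0.01"

```text
t: 15.88
eef_pos: [0.5815, 0.0862, 0.0956]
ee_rot: [-3.134, 0.003, -1.425]
force: [-0.8, 11.9, 18.8]
width: 0.0138
gripper_force: 50.2
```

Run:
```python
from go import *
go([.5804,.0753,.0957],-81.6)
for n in("top","scene"):
    I,D=arm.grab_frame(n);np.savez(n+"5.npz",I=I,D=D)
    def prj(p):
        m=cm(n);q=np.array(m["camera_from_world"])@np.r_[p,1];k=np.array(m["mtx"])@q[:3];return k[:2]/k[2]
    u,v=prj([.59,0,.08]);v0,u0=int(v)-35,int(u)-35
    c=cv2.resize(I[v0:v0+70,u0:u0+70],None,fx=8,fy=8,interpolation=cv2.INTER_CUBIC)[:,:400 if n=="x" else 560]
    cv2.imwrite(f"pics/{n}5.png",c);print(n,u0,v0)
a=[cv2.resize(cv2.imread(f"pics/{n}5.png"),(400,400)) for n in("top","scene")];cv2.imwrite("pics/p5.png",np.hstack(a))
```

```text
t 15.88 pos [0.5815 0.0862 0.0956] rpy [-179.56    0.2   -81.64] F [-0.8 11.9 18.8] w 0.0138 gf 50.2
turn [-0.44  0.2  -0.04] shift before turn [ 0.0106  0.0027 -0.0001] after [ 0.0106  0.0027 -0.0001]
top 241 157
scene 251 202
```

View pics/p5.png

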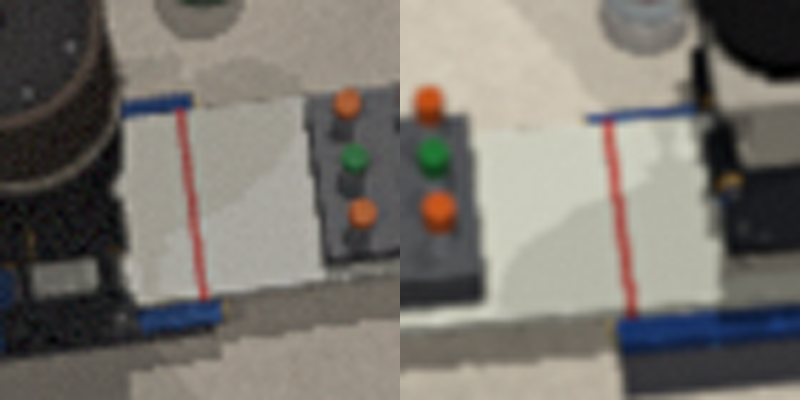

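The view shows the red line about 10 mm short of the edge, with the blue riser corners at crop (191,103) and (221,312) on the left and (590,118) and (617,325) on the right. I'll measure the remaining gap to sub-pixel accuracy.

```bash
cat > e.py <<'E'
from go import *
import sys
t=np.radians(8.4);ax=np.array([np.cos(t),np.sin(t)]);ay=np.array([-ax[1],ax[0]]);O=np.array([.5924,-.0027])
def rect(n,I,z,xs,ys):
    m=cm(n);T=np.array(m["camera_from_world"]);K=np.array(m["mtx"])
    g=O+xs[:,None,None]*ax+ys[None,:,None]*ay;P=np.dstack([g,np.full(g.shape[:2],z)])@T[:3,:3].T+T[:3,3]
    p=P@K.T;p=(p[...,:2]/p[...,2:]).astype(np.float32)
    return cv2.remap(I,p[...,0],p[...,1],cv2.INTER_LINEAR).astype(float)
def run(n,I):
    ys=np.arange(-.03,.03,.0005)
    xs=np.arange(-.05,.051,.005);L=rect(n,I,.082,xs,ys);r=L[...,2]-L[...,:2].mean(2);r=np.clip(r-25,0,None)
    y=(r*ys).sum(1)/r.sum(1);ok=r.sum(1)>100
    k=np.polyfit(xs[ok],y[ok],1);print(n,"line at x=0: %.2f mm slope %.2f deg"%(k[1]*1e3,np.degrees(np.arctan(k[0]))),ok.sum())
    for x in(-.072,-.070,-.068,-.066,.066,.068,.070,.072):
        B=rect(n,I,.07,np.array([x]),ys)[0];b=B[:,0]-B[:,2];h=np.median(b[-50:-10]) if x<0 else np.median(b[-40:-15])
        j=np.nonzero(b>h/2)[0];print("   x %.3f edge %.1f mm (hi %.0f)"%(x,ys[j[0]]*1e3 if len(j) else 99,h))
if __name__=="__main__":
    for n in("top","scene"):
        I=np.load(n+sys.argv[1]+".npz")["I"] if len(sys.argv)>1 else arm.grab_frame(n)[0]
        run(n,I)
    go([.5804,.0753,.0957],-81.6)
E
python3 e.py 5
```

```text
top line at x=0: 10.46 mm slope -0.63 deg 21
   x -0.072 edge 2.0 mm (hi 48)
   x -0.070 edge 1.5 mm (hi 59)
   x -0.068 edge 2.0 mm (hi 66)
   x -0.066 edge 2.0 mm (hi 66)
   x 0.066 edge 2.5 mm (hi 19)
   x 0.068 edge 2.5 mm (hi 41)
   x 0.070 edge 3.5 mm (hi 57)
   x 0.072 edge 3.0 mm (hi 51)
scene line at x=0: 9.85 mm slope -0.63 deg 21
   x -0.072 edge 17.0 mm (hi -6)
   x -0.070 edge 2.5 mm (hi 12)
   x -0.068 edge 1.5 mm (hi 34)
   x -0.066 edge 2.0 mm (hi 34)
   x 0.066 edge 2.0 mm (hi 54)
   x 0.068 edge 2.0 mm (hi 72)
   x 0.070 edge 1.5 mm (hi 77)
   x 0.072 edge 1.5 mm (hi 79)
t 15.97 pos [0.5816 0.0862 0.0956] rpy [-179.56    0.2   -81.63] F [-2.6 11.2 19.2] w 0.0138 gf 50.2
turn [-0.44  0.2  -0.03] shift before turn [ 0.0106  0.0027 -0.0001] after [ 0.0106  0.0027 -0.0001]
```

Run:
```python
from e import *
for n in("top","scene"):
    I=np.load(n+"0.npz")["I"]
    # long sides, top plane: +x side profile outward
    for sx in((1,) if n=="scene" else (1,-1)):
        ys=np.arange(.01,.19,.005);xs=np.arange(.066,.085,.0005)*sx
        L=rect(n,I,.07,xs,ys);b=L[...,0]-L[...,2];E=[]
        for j in range(len(ys)):
            h=np.percentile(b[:,j],90);i=np.nonzero(b[:,j]>h/2)[0];E.append(xs[i[-1]])
        E=np.array(E);k=np.polyfit(ys,E,1);r=E-np.polyval(k,ys);ok=abs(r)<.002;k=np.polyfit(ys[ok],E[ok],1)
        print(n,"side",sx,"x at mid %.1f"%(np.polyval(k,.1)*1e3),"riser yaw %.2f"%(8.4-np.degrees(k[0])),"rms %.2f"%(r[ok].std()*1e3),ok.sum())
    J=np.load(n+"0.npz")["I"]
    for x in(-.072,-.069,.069,.072):
        B=rect(n,J,.07,np.array([x]),np.arange(-.01,.0121,.002))[0];print(x,[tuple(int(q) for q in v) for v in B])
    for x in(-.069,.069): # far end
        ys=np.arange(.18,.22,.0005);B=rect(n,J,.07,np.array([x]),ys)[0];b=B[:,0]-B[:,2];i=np.nonzero(b>np.median(b[:20])/2)[0];print("far end %.1f"%(ys[i[-1]]*1e3))
    I=np.load(n+"5.npz")["I"]
    for sx in(1,-1): # board long sides now, z .082
        ys=np.arange(-.04,.035,.004);xs=np.arange(.05,.07,.0005)*sx
        L=rect(n,I,.082,xs,ys).min(2);E=[]
        for j in range(len(ys)): E.append(xs[np.argmin(np.gradient(cv2.GaussianBlur(L[:,j:j+1],(1,7),0).ravel()))])
        E=np.array(E);k=np.polyfit(ys,E,1);print(n,"board side",sx,"x %.1f slope %.2f"%(k[1]*1e3,-np.degrees(k[0])),"rms %.2f"%((E-np.polyval(k,ys)).std()*1e3))
```

```text
top side 1 x at mid 74.3 riser yaw 8.55 rms 0.30 36
top side -1 x at mid -74.0 riser yaw 8.21 rms 0.35 36
-0.072 [(71, 77, 82), (70, 77, 82), (72, 79, 84), (71, 78, 83), (63, 69, 74), (65, 63, 65), (76, 59, 53), (78, 54, 44), (76, 47, 33), (71, 44, 30), (68, 43, 28), (66, 40, 24)]
-0.069 [(70, 76, 79), (69, 76, 79), (71, 77, 81), (69, 76, 80), (62, 70, 75), (65, 64, 66), (75, 59, 55), (81, 57, 47), (86, 56, 40), (86, 57, 39), (85, 56, 39), (86, 53, 38)]
0.069 [(117, 127, 135), (115, 125, 134), (115, 125, 134), (110, 125, 134), (100, 124, 134), (95, 103, 107), (92, 80, 76), (90, 64, 53), (88, 52, 35), (87, 52, 34), (85, 51, 31), (84, 49, 29)]
0.072 [(119, 130, 137), (119, 129, 137), (120, 129, 138), (117, 131, 140), (112, 131, 140), (101, 105, 109), (93, 83, 80), (89, 64, 53), (88, 53, 36), (89, 55, 38), (89, 56, 39), (87, 54, 38)]
far end 199.0
far end 198.5
top board side 1 x 62.4 slope -1.85 rms 1.32
top board side -1 x -57.9 slope 0.59 rms 1.20
scene side 1 x at mid 82.7 riser yaw 8.41 rms 0.49 36
-0.072 [(72, 68, 68), (71, 68, 67), (70, 67, 66), (71, 68, 66), (72, 68, 67), (72, 69, 68), (73, 73, 79), (72, 76, 90), (68, 75, 102), (65, 75, 108), (61, 74, 111), (57, 69, 103)]
-0.069 [(71, 66, 66), (69, 65, 64), (67, 64, 63), (67, 64, 62), (68, 66, 68), (68, 67, 78), (64, 71, 99), (58, 73, 118), (50, 74, 134), (45, 73, 142), (42, 73, 145), (42, 70, 138)]
0.069 [(84, 93, 99), (83, 94, 100), (79, 95, 101), (73, 95, 103), (79, 88, 93), (88, 78, 76), (101, 62, 47), (104, 56, 33), (103, 51, 24), (102, 50, 24), (101, 50, 24), (101, 51, 24)]
0.072 [(86, 96, 101), (83, 95, 100), (76, 92, 98), (70, 87, 93), (71, 78, 82), (80, 68, 64), (93, 58, 42), (99, 54, 31), (102, 51, 25), (102, 50, 25), (102, 51, 25), (101, 51, 25)]
far end 197.5
far end 198.5
scene board side 1 x 65.3 slope -3.17 rms 1.49
scene board side -1 x -55.1 slope 1.04 rms 0.94
```

move_arm --rows "0 0 -0.3 0.003 0.0005 0 0.01;0 0 -0.3 0.003 0.0005 0 0.01;0 0 0 0.003 0.0005 0 0.01;0 0 0 0.001 0.0005 0 0.01;0 0 0 0 0 0 0.01;0 0 0 0 0 0 0.01"

```text
t: 16.73
eef_pos: [0.5816, 0.0765, 0.0956]
ee_rot: [-3.133, 0.004, -1.414]
force: [-0.6, 13.7, 17.4]
width: 0.0134
gripper_force: 50.3
```

```bash
python3 e.py
```

```text
top line at x=0: 0.80 mm slope -0.10 deg 21
   x -0.072 edge 2.0 mm (hi 44)
   x -0.070 edge 1.5 mm (hi 55)
   x -0.068 edge 2.0 mm (hi 61)
   x -0.066 edge 1.5 mm (hi 61)
   x 0.066 edge 5.5 mm (hi 33)
   x 0.068 edge 3.0 mm (hi 49)
   x 0.070 edge 3.5 mm (hi 58)
   x 0.072 edge 3.0 mm (hi 50)
scene line at x=0: 0.17 mm slope -0.15 deg 21
   x -0.072 edge 17.0 mm (hi -8)
   x -0.070 edge 4.5 mm (hi 9)
   x -0.068 edge 3.5 mm (hi 28)
   x -0.066 edge 6.5 mm (hi 34)
   x 0.066 edge 2.0 mm (hi 62)
   x 0.068 edge 2.0 mm (hi 75)
   x 0.070 edge 1.5 mm (hi 78)
   x 0.072 edge 2.0 mm (hi 78)
t 16.82 pos [0.5816 0.0765 0.0956] rpy [-179.5     0.21  -81.03] F [ 0.1 14.2 17.1] w 0.0138 gf 50.3
turn [-0.5   0.22  0.57] shift before turn [ 0.001   0.0013 -0.0001] after [ 0.001   0.0013 -0.0001]
```

Run:
```python
from e import *
for n in("top","scene"):
    I,D=arm.grab_frame(n);P=cloud(n,D)
    r=(P[...,:2]-O);x=r@ax;y=r@ay;h=cv2.cvtColor(I,cv2.COLOR_BGR2HSV)
    m=(abs(x)<.055)&(y<.035)&(y>-.17)&(abs(P[...,2]-.082)<.012)&(h[...,1]<60)
    A=np.c_[x[m],y[m],np.ones(m.sum())];print(n,m.sum(),"tilt deg x,y; z@edge",np.degrees(np.linalg.lstsq(A,P[...,2][m],rcond=None)[0][:2]),np.median(P[...,2][m]))
cv2.imwrite("pics/f.png",cv2.resize(I[120:330,110:470],None,fx=2.2,fy=2.2))
```

```text
top 965 tilt deg x,y; z@edge [-0.19491618 -0.2515015 ] 0.08142450101691062
scene 1071 tilt deg x,y; z@edge [ 0.54219832 -0.21071733] 0.08076980230661175
```

View pics/f.png

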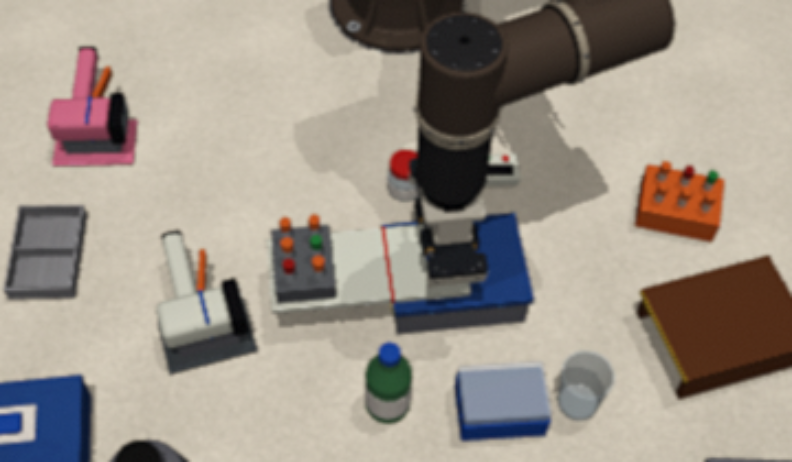

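The board is flat (tilt within measurement noise), the red line at (388,262) lies along the riser's edge, the trigger is out, and the other objects haven't moved. I'm handing in.

```bash
python3 -c "
from station import arm
print(arm.job_done())"
```

```text
the job is handed in; nothing more can be done
None
```

The job is handed in at about 17 s: the trigger was squeezed fully in and sprang back, and the board is flat, still gripped, with its red line within about 1 mm of the riser edge and about 0.1° of square.

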